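# Turn the fastener carousel to the sample-bolt jar and hold it

## Robot

A 7-joint arm with a two-finger parallel gripper is mounted at the origin on the work surface. World frame = base frame: x ahead of the robot, y to its left, z up, the work surface at z = 0. Lengths are in m, angles in rad, forces in N, time in s.
With the tool pointing down it reaches from about 0.4 to 0.875 m from the base axis. Payload 4.4 kg.
Tool frame: the origin (TCP) lies midway between the tips of the shut fingers; the grasp point (between the pads) lies 19 mm behind it (ctrl.grasp_offset is the distance from the TCP to the grasp point, in m); z points along the fingers, y is the direction in which the jaws open and shut (so a half turn about z gives the same grasp; the last joint's range is limited). The gripper opens to 85 mm and grips with 20 to 120 N. Pads are 22 mm wide; open, the fingers measure 114 mm over their backs; the gripper's body (76 mm by 85 mm) begins 54 mm behind the grasp point. The pads swing forward as they close: fully open they stand 13 mm farther back than shut.
Start: joints at [-1.349, 0.628, 0.038, 1.517, -0.027, 0.996, -0.02], TCP at [0.184, 0.623, 0.231] pointing down, gripper open.
Joint ranges: [-3.06, 3.06], [-0.37, 2.12], [-1.25, 1.32], [0.18, 2.47], [-1.1, 4.24], [0.23, 1.98], [-2.94, 2.94]. Speed limits (rad/s): [2.57, 2.57, 3.14, 3.14, 3.14, 3.14, 3.14].

## Interface

Orientations are given as a unit quaternion [x, y, z, w].
In Python, from cell import ctrl gives the robot as it stands.
- The arm moves only by the tool jog_arm, never from a script. Its argument "deltas" is a list of rows, each an object of numbers: "gripper": the opening, from 0 (shut) to 1 (fully open); "x", "y", "z": the shift along the tool's x, y, z in m; "ax", "ay", "az": the turn, a rotation vector about the tool's x, y, z in degrees. A call has 1 to 12 rows; each row is the pose to reach, as a shift and turn from the pose commanded when the call began, along the tool's axes at that moment; what a row does not reach only later rows make up. A row lasts 1/10 s, in which the tool goes at most 50 mm and 8.59 degrees, less where a joint would pass 70% of its speed; a pose out of reach is approached as far as the arm can. A call with a gripper value outside its range is refused whole. The fingers move at their own pace and stop on an object; "newtons" is the grip in N (left out, the last holds). Time passes only in rows, so rows that repeat a pose let the fingers close. It gives the time, the measured TCP pose, the force and the opening at its end, in the units of the state.
- ctrl.get_state(): the state, without advancing time (a new reading comes with each control period).
- ctrl.snapshot(name): name is "side" or "top" or "wrist"; returns the picture (480x640x3 uint8, red, green, blue); there is no depth.
- ctrl.calibration(name): a dict with "mtx" (3x3 intrinsics, pixels), "extrinsics" (4x4, takes a point from camera to world coordinates). Camera axes: x right, y down, z forward; pixel columns grow to the right and rows downward; lengths in m; the calibration is good to about 2 mm. A picture is of the moment at which its call begins: read the wrist's pose just before it. calibration takes no time and is no camera call; for the wrist camera it gives the pose at the moment of the call.
- ctrl.job_done(): hands the job in, once; it reports no verdict.
Trained networks look in the newest picture that a camera, given by its name, has taken for a name from the list of things; names that differ only in an ending like _2 or _b are one class to them, and where a whole thing is asked for, a point or a joint stands for the part that bears it (a point fixed in the world has none). Each returns a list of dicts, best first, with "conf" (0 to 1); they miss things now and then, are a little off and sometimes report something else, mostly with a low value. They report only what shows in the picture. A call takes as long as a camera call.
- ctrl.find_in(target, camera): "pixel" ([column, row] in pixels, amid what is visible of it).
- ctrl.place_of(target, camera): "pixel" ([column, row] in pixels: a listed point, or the origin of a listed thing).
The state is a dict: "time": time; "qpos": joint angles; "dq": joint speeds; "effort": joint torques, N m; "tool_pos": TCP position; "tool_rot": TCP orientation; "wrist_force": force on the tool from outside, world axes, zero at the start; "torque": the same for the moment, N m; "width": finger opening in m.
Only numpy, scipy, OpenCV 4.12 (cv2) and the standard library are available. Lean on these libraries where they do the work, as an engineer would, in place of code of your own. Each camera call takes 0.05 s, during which the arm holds its last target.

## Task

I need bolts from the fastener carousel: gently turn it until the jar with the sample bolt standing on its lid is right at the front, squarely in line with the pointer post on the fixed base. Then keep a firm grip on the turntable (its wooden T handle is best) so that it stays still for me: finish while still holding it, do not let go. Leave the oiler, bolt tin, screwdriver and measuring jug around it where they are.

Things in the scene. Friction and masses are not known exactly. Their poses are not given: they have to be found in the camera images.
- carousel_base: Fixed dark steel round foot of the carousel, 250 mm across, 18 mm high; origin on the bench under the turning axis, z up. An aluminium tongue with the pointer post sticks out along its own -x (its front, roughly towards the robot). Place varies, yaw up to 0.45 rad either way.
- pointer (a point): Tip of the slim aluminium pointer post (16 mm thick, conical tip) on the base's tongue, 177 mm in front (-x of the base) of the turning axis, 54 mm above the bench; it does not turn, and is outside the plate's rim.
- turntable: Plywood plate, 300 mm across, top 38 mm above the bench, turns endlessly either way about the base's z axis (friction 0.06 N m, no spring or detents; about 1.8 kg). Origin on the axis. Fixed on it: six clear jars with aluminium lids (62 mm wide, tops 113 mm above the bench) evenly spaced, 108 mm from the axis, and a T handle. The marked jar is at its own -x: it faces front when plate yaw = base yaw.
- marked_jar (a point): Top of the sample bolt on the marked jar, the only jar with a bolt standing on its lid: hexagon head (30 mm across corners) up, top 30 mm above the lid and 143 mm above the bench, on the jar's axis, 108 mm from the turning axis. Other lids are bare or carry a flat washer 28 mm across, 3 mm thick.
- handle (a point): Centre of the wooden bar of the T handle, on the turning axis, 175 mm above the bench. The bar is level, 100 mm long, 12 mm wide, 26 mm tall (162 to 188 mm above the bench), lies along the turntable's own x, the line from axis to marked jar, and turns with the plate. Grip it across its width from above, the fingers higher than all jars.
- oiler: Aluminium oiler with pump lever, loose, 72 mm wide body, about 160 mm tall, thin spout along its own x. Origin under its centre. Stands beside the carousel; leave alone.
- bolt_tin: Open stainless bolt tin, loose, 90 mm wide, 60 mm tall; origin under its centre. Leave alone.
- screwdriver: Wooden-handled screwdriver, loose, 190 mm long, lying along its own x. Leave alone.
- jug: White plastic measuring jug, loose, 96 mm wide, 115 mm tall, handle along its own +x; origin under its centre. Leave alone.

How it is judged:
At the end, for the whole second after the job is handed in: The marked jar's axis is on the pointer's side and within 10 mm sideways of the line from the turning axis to the pointer (about 5 degrees), the turntable is still (under 0.08 rad/s) and the fingers still hold it with more than 4 N (x of marked_jar in the frame of carousel_base below -0.09 m and y of marked_jar in the frame of carousel_base between -0.01 and 0.01 m and angular speed of turntable below 0.08 rad/s and contact force between the fingers and turntable above 4 N); the arm keeps its last pose, push and grip.
It fails at once if the turntable is spun roughly (over 3 rad/s) (angular speed of turntable above 3 rad/s).
It fails at once if a thing around the carousel is shifted by more than 20 mm (distance of any of oiler, bolt_tin, screwdriver, jug from where it was at the start of the episode above 0.02 m).
It fails at once if the oiler, bolt tin or jug is tipped (angle between any of oiler, bolt_tin, jug's own z axis and vertical above 0.4 rad).
It also fails if it takes over 48 s, if anything falls off the work surface, if the arm or the gripper's body presses on something with over 40 N, if the wrist force passes 120 N, or if a joint passes its speed limit or range.

## Working session

There is one attempt and no reset: what is moved stays moved. The work goes in short steps, Python scripts to look and compute and a tool call to move; the robot and the scene stay as the last step left them, time stands still between calls to the robot, and variables do not carry over. Pictures are saved under pics/ and viewed, and the job is handed in when it is done.

Besides the shell and the picture viewer there is one more tool, called after ">>>" as name(argument=value, ...) on one line, values as JSON. jog_arm: Moves the arm, as the interface text tells. Its arguments: {"type":"object","properties":{"deltas":{"type":"array","items":{"type":"object","properties":{"gripper":{"type":"number"},"x":{"type":"number"},"y":{"type":"number"},"z":{"type":"number"},"ax":{"type":"number"},"ay":{"type":"number"},"az":{"type":"number"}}}},"newtons":{"type":"number"}},"required":["deltas"]}

```bash
mkdir -p pics; ls
python3 - <<'E'
from cell import ctrl
import cv2
s=ctrl.get_state(); print(s['time'],s['tool_pos'],s['tool_rot'],s['width'])
for n in ("top","side"):
    im=ctrl.snapshot(n); cv2.imwrite(f"pics/{n}0.png",im[:,:,::-1])
    for t in ("pointer","marked_jar","handle","carousel_base"):
        print(n,t,ctrl.place_of(t,n)[:2])
    c=ctrl.calibration(n);print(c)
E
```

```text
pics
0.0 [0.1842961  0.62266369 0.23038073] [ 1.43414392e-01  9.89662254e-01 -9.56938656e-04 -1.40298033e-04] 0.08519829700847197
top pointer [{'pixel': [290.5, 340.8], 'conf': 0.57}]
top marked_jar [{'pixel': [255.0, 220.5], 'conf': 0.96}]
top handle [{'pixel': [310.4, 241.3], 'conf': 0.57}]
top carousel_base [{'pixel': [310.5, 257.5], 'conf': 0.66}]
{'mtx': array([[436.63443611,   0.        , 317.2981736 ],
       [  0.        , 436.63443611, 247.09652184],
       [  0.        ,   0.        ,   1.        ]]), 'extrinsics': array([[ 0.11938287, -0.97154329,  0.20457607,  0.40289793],
       [-0.99284596, -0.11637385,  0.02672144,  0.02948586],
       [-0.00215373, -0.2063026 , -0.97848587,  0.92552225],
       [ 0.        ,  0.        ,  0.        ,  1.        ]])}
side pointer [{'pixel': [212.3, 257.5], 'conf': 0.94}]
side marked_jar [{'pixel': [318.0, 176.2], 'conf': 0.82}]
side handle [{'pixel': [311.8, 191.5], 'conf': 0.56}]
side carousel_base [{'pixel': [311.8, 270.5], 'conf': 0.65}]
{'mtx': array([[522.40660121,   0.        , 306.4606817 ],
       [  0.        , 522.40660121, 239.00183629],
       [  0.        ,   0.        ,   1.        ]]), 'extrinsics': array([[ 0.96593739, -0.15565456,  0.20672836,  0.37141227],
       [-0.25852553, -0.54532064,  0.79736438, -0.6634548 ],
       [-0.01138016, -0.82364863, -0.56698627,  0.59941581],
       [ 0.        ,  0.        ,  0.        ,  1.        ]])}
```

View pics/top0.png

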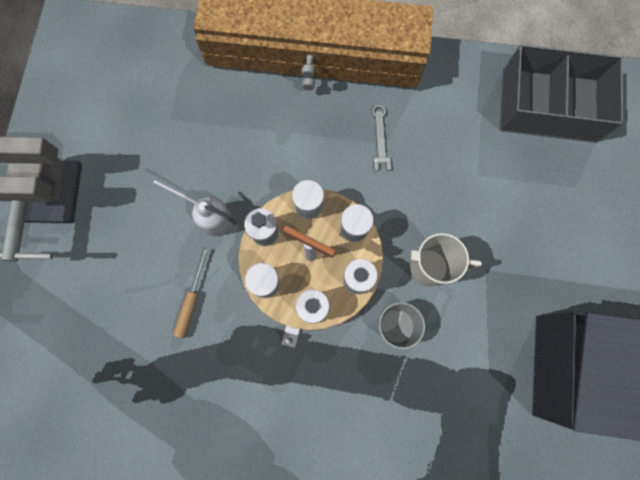

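View pics/side0.png

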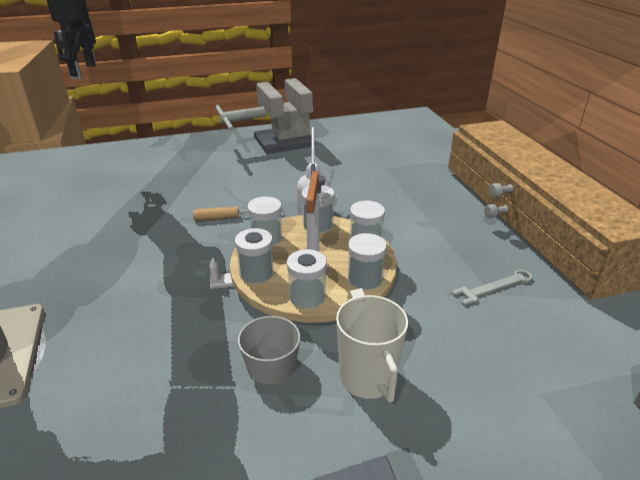

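```bash
cat > h.py <<'E'
from cell import ctrl
import numpy as np
def ray(px,n,z):
    c=ctrl.calibration(n);M=c['extrinsics'];d=M[:3,:3]@np.linalg.solve(c['mtx'],[px[0],px[1],1]);o=M[:3,3]
    return o+d*(z-o[2])/d[2]
E
python3 - <<'E'
from h import *
P={"top":dict(p=[290.5,340.8],m=[255,220.5],h=[310.4,241.3],b=[310.5,257.5]),"side":dict(p=[212.3,257.5],m=[318,176.2],h=[311.8,191.5],b=[311.8,270.5])}
Z=dict(p=.054,m=.143,h=.175,b=0)
for n in P:
  R={k:ray(v,n,Z[k])[:2] for k,v in P[n].items()}
  print(n,{k:v.round(4) for k,v in R.items()}, np.linalg.norm(R['p']-R['b']),np.linalg.norm(R['m']-R['b']))
  for a in 'hb':
    d=R[a]-R['p'];e=R[a]-R['m'];print(a,'base yaw',np.degrees(np.arctan2(d[1],d[0])),'plate',np.degrees(np.arctan2(e[1],e[0])))
E
```

```text
top {'p': array([0.3933, 0.0829]), 'm': array([0.6028, 0.1717]), 'h': array([0.5687, 0.0633]), 'b': array([0.5719, 0.0666])} 0.17933708442652027 0.1095661385005104
h base yaw -6.379464401937405 plate -107.4687989402163
b base yaw -5.225004513355154 plate -106.39998860042445
side {'p': array([0.3963, 0.0936]), 'm': array([0.612 , 0.1721]), 'h': array([0.5704, 0.0646]), 'b': array([0.5728, 0.077 ])} 0.17728148193881346 0.10292672659342852
h base yaw -9.476144921072954 plate -111.13334264000825
b base yaw -5.392928753036345 plate -112.36696461663516
```

The marked jar (top view, px 258,220) sits beside the oiler. The plate is at about -107° and the base at about -6°, so it needs roughly +101° counterclockwise. The next move takes the gripper above the handle, jaws across the bar.

>>> jog_arm(deltas=[{"x": -0.03, "y": -0.02, "z": -0.03, "az": 5}, {"x": -0.07, "y": -0.055, "z": -0.06, "az": 13}, {"x": -0.11, "y": -0.085, "z": -0.08, "az": 21}, {"x": -0.15, "y": -0.12, "z": -0.08, "az": 29}, {"x": -0.19, "y": -0.15, "z": -0.08, "az": 37}, {"x": -0.23, "y": -0.185, "z": -0.08, "az": 45}, {"x": -0.27, "y": -0.215, "z": -0.08, "az": 53}, {"x": -0.31, "y": -0.25, "z": -0.08, "az": 61}, {"x": -0.35, "y": -0.28, "z": -0.08, "az": 69}, {"x": -0.38, "y": -0.31, "z": -0.08, "az": 77}, {"x": -0.41, "y": -0.33, "z": -0.08, "az": 85}, {"x": -0.44, "y": -0.355, "z": -0.08, "az": 90}])

```text
schema error: expected keys gripper, x, y, z, ax, ay, az
```

Run:
```python
from h import *
import cv2
s=ctrl.get_state(); print(s['time'],s['tool_pos'],s['tool_rot'],s['qpos'])
im=ctrl.snapshot("wrist"); cv2.imwrite("pics/w1.png",im[:,:,::-1])
Z=dict(pointer=.054,marked_jar=.143,handle=.175,carousel_base=0)
for t in Z:
    for r in ctrl.place_of(t,"wrist")[:2]: print(t,r,ray(r['pixel'],"wrist",Z[t]))
im=cv2.imread("pics/top0.png")[180:355,180:400]; cv2.imwrite("pics/topz.png",cv2.resize(im,None,fx=3.4,fy=3.4,interpolation=cv2.INTER_CUBIC))
```

```text
0.5 [0.18450434 0.62325153 0.23128359] [ 1.43458713e-01  9.89656302e-01 -2.54152149e-05 -1.14120458e-05] [-1.34876853  0.62842444  0.03852973  1.5174453  -0.02699915  0.99629529
 -0.02003338]
```

View pics/w1.png

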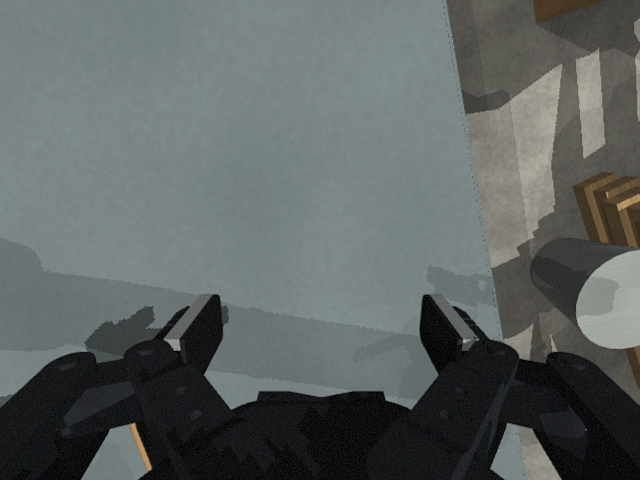

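View pics/topz.png

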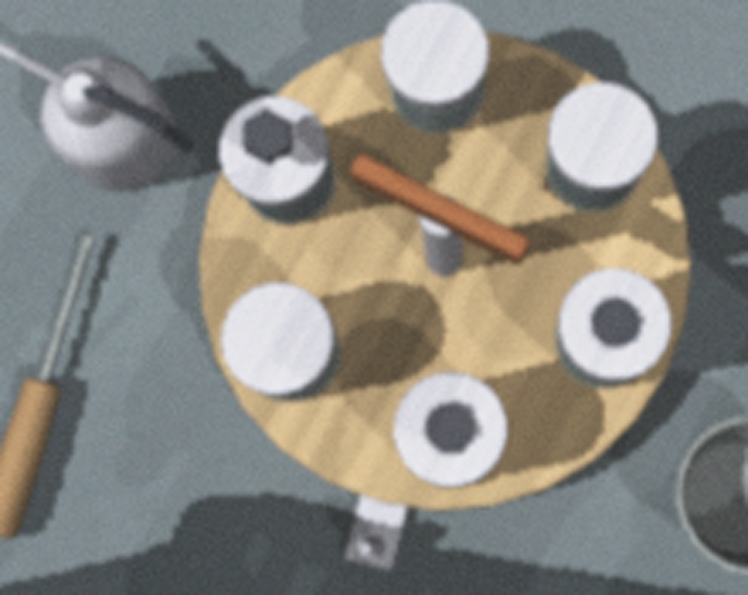

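The move was refused because every key has to be given. In the top zoom the bolt head is at (258.8,219.7), the pointer tip at (289.1,340.3) and the bar centre at (309.4,241.2).

>>> jog_arm(deltas=[{"gripper": 1, "x": -0.03, "y": -0.02, "z": -0.03, "ax": 0, "ay": 0, "az": 5}, {"gripper": 1, "x": -0.07, "y": -0.055, "z": -0.06, "ax": 0, "ay": 0, "az": 13}, {"gripper": 1, "x": -0.11, "y": -0.085, "z": -0.08, "ax": 0, "ay": 0, "az": 21}, {"gripper": 1, "x": -0.15, "y": -0.12, "z": -0.08, "ax": 0, "ay": 0, "az": 29}, {"gripper": 1, "x": -0.19, "y": -0.15, "z": -0.08, "ax": 0, "ay": 0, "az": 37}, {"gripper": 1, "x": -0.23, "y": -0.185, "z": -0.08, "ax": 0, "ay": 0, "az": 45}, {"gripper": 1, "x": -0.27, "y": -0.215, "z": -0.08, "ax": 0, "ay": 0, "az": 53}, {"gripper": 1, "x": -0.31, "y": -0.25, "z": -0.08, "ax": 0, "ay": 0, "az": 61}, {"gripper": 1, "x": -0.35, "y": -0.28, "z": -0.08, "ax": 0, "ay": 0, "az": 69}, {"gripper": 1, "x": -0.38, "y": -0.31, "z": -0.08, "ax": 0, "ay": 0, "az": 77}, {"gripper": 1, "x": -0.41, "y": -0.33, "z": -0.08, "ax": 0, "ay": 0, "az": 85}, {"gripper": 1, "x": -0.44, "y": -0.355, "z": -0.08, "ax": 0, "ay": 0, "az": 90}], newtons=60)

```text
time: 1.95
tool_pos: [0.5072, 0.1553, 0.3118]
tool_rot: [0.803, 0.596, 0.001, 0.001]
wrist_force: [0.5, -0.1, -0.4]
width: 0.0853
```

Run:
```python
from h import *
import cv2
s=ctrl.get_state(); print(s['time'],s['tool_pos'],s['tool_rot'],s['qpos'])
im=ctrl.snapshot("wrist"); cv2.imwrite("pics/w2.png",im[:,:,::-1])
Z=dict(pointer=.054,marked_jar=.143,handle=.175,carousel_base=0)
for t in Z:
    for r in ctrl.place_of(t,"wrist")[:2]: print(t,r,ray(r['pixel'],"wrist",Z[t]))
print(ctrl.calibration("wrist"))
h,m,p=[ray(a,"top",z)[:2] for a,z in (((309.4,241.2),.175),((258.8,219.7),.143),((289.1,340.3),.054))]
e=h-m;d=h-p
print(h,m,p,np.linalg.norm(e),np.linalg.norm(d),np.degrees(np.arctan2(d[1],d[0])),np.degrees(np.arctan2(e[1],e[0])))
```

```text
1.95 [0.50715596 0.15533965 0.31180569] [8.03115633e-01 5.95822669e-01 5.98660117e-04 5.17489924e-04] [-0.72525152  0.40823559  0.54264782  1.75195484 -0.23863759  1.04591478
 -0.3929667 ]
pointer {'pixel': [249.7, 278.7], 'conf': 0.95} [0.39506753 0.08880647 0.054     ]
marked_jar {'pixel': [421.1, 181.7], 'conf': 0.9} [0.60765035 0.16509535 0.143     ]
marked_jar {'pixel': [410.5, 299.8], 'conf': 0.17} [0.57197902 0.05142154 0.143     ]
handle {'pixel': [413.2, 301.7], 'conf': 0.95} [0.56827519 0.06928639 0.175     ]
carousel_base {'pixel': [381.6, 247.1], 'conf': 0.59} [0.5694838  0.07132886 0.        ]
{'mtx': array([[332.96320789,   0.        , 320.72695683],
       [  0.        , 332.96320789, 242.09414166],
       [  0.        ,   0.        ,   1.        ]]), 'extrinsics': array([[ 0.95904898, -0.27250225, -0.07725015,  0.52500867],
       [-0.28323487, -0.92435929, -0.25561282,  0.22336344],
       [-0.00175183,  0.26702515, -0.96368797,  0.45426737],
       [ 0.        ,  0.        ,  0.        ,  1.        ]])}
[0.56869851 0.06506525] [0.60519866 0.16490375] [0.39393173 0.08574625] 0.10630139371960659 0.17598616671653802 -6.7487018069005735 -110.0820039953751
```

View pics/w2.png

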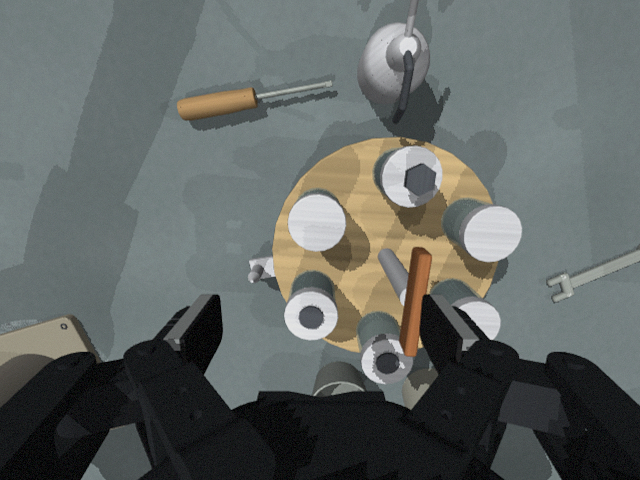

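Wrist view: bolt head at (421,180), handle bar centre at (415,301), pointer tip at (252,272). All three views agree: axis near (0.569,0.067), plate about -110°, base about -6.5°. Next I move over the bar, descend and close.

>>> jog_arm(deltas=[{"gripper": 1, "x": -0.022, "y": 0.028, "z": 0, "ax": 0, "ay": 0, "az": 1}, {"gripper": 1, "x": -0.044, "y": 0.056, "z": 0.02, "ax": 0, "ay": 0, "az": 2}, {"gripper": 1, "x": -0.066, "y": 0.085, "z": 0.05, "ax": 0, "ay": 0, "az": 3}, {"gripper": 1, "x": -0.066, "y": 0.085, "z": 0.08, "ax": 0, "ay": 0, "az": 3}, {"gripper": 1, "x": -0.066, "y": 0.085, "z": 0.11, "ax": 0, "ay": 0, "az": 3}, {"gripper": 1, "x": -0.066, "y": 0.085, "z": 0.135, "ax": 0, "ay": 0, "az": 3}, {"gripper": 1, "x": -0.066, "y": 0.085, "z": 0.154, "ax": 0, "ay": 0, "az": 3}, {"gripper": 1, "x": -0.066, "y": 0.085, "z": 0.154, "ax": 0, "ay": 0, "az": 3}], newtons=60)

```text
time: 3.0
tool_pos: [0.5658, 0.073, 0.1548]
tool_rot: [0.816, 0.579, -0.002, -0.002]
wrist_force: [-0.7, 0.5, -0.4]
width: 0.0858
```

Run:
```python
from h import *
import cv2
s=ctrl.get_state(); print(s['time'],s['tool_pos'],s['tool_rot'],s['wrist_force'])
im=ctrl.snapshot("wrist"); cv2.imwrite("pics/w3.png",im[:,:,::-1])
```

```text
3.0 [0.5658339  0.07295549 0.15476704] [ 0.81555563  0.57867089 -0.00226049 -0.00197867] [-0.67088518  0.53103503 -0.41216425]
```

View pics/w3.png

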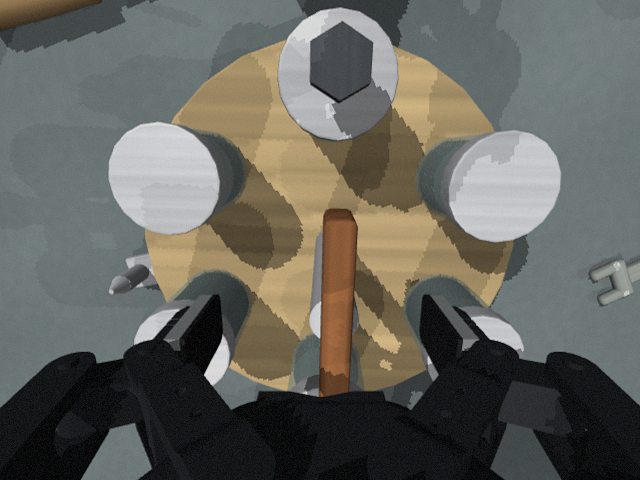

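The bar runs between the jaws, from (340,210) to (336,395), slightly right of the jaw midline at 320. I'll work out the offset before closing.

Run:
```python
from h import *
a=ray((340,213),"wrist",.188);b=ray((336.5,392),"wrist",.188);m=ray((341.5,61),"wrist",.143);p=ray((113,289),"wrist",.054)
for q in (a,b,m,p):print(q.round(4))
e=b-a;u=-(e)[:2]/np.linalg.norm(e[:2]) # toward marked
print('bar yaw',np.degrees(np.arctan2(e[1],e[0])),np.linalg.norm(e))
print('axis from bar end',a[:2]-u*.05,'from m',m[:2]-u*.108)
c=(a[:2]-u*.05+m[:2]-u*.108)/2;d=c-p[:2];print('base yaw',np.degrees(np.arctan2(d[1],d[0])),np.linalg.norm(d))
```

```text
[0.5895 0.1145 0.188 ]
[0.5654 0.0466 0.188 ]
[0.6103 0.1675 0.143 ]
[0.3977 0.0901 0.054 ]
bar yaw -109.55888802638106 0.07202544455208111
axis from bar end [0.57272607 0.06739577] from m [0.57411626 0.06569945]
base yaw -7.632278168596471 0.17732558312388008
```

>>> jog_arm(deltas=[{"gripper": 1, "x": -0.005, "y": 0.007, "z": -0.003, "ax": 0, "ay": 0, "az": 0}, {"gripper": 0.5, "x": -0.005, "y": 0.007, "z": -0.003, "ax": 0, "ay": 0, "az": 0}, {"gripper": 0, "x": -0.005, "y": 0.007, "z": -0.003, "ax": 0, "ay": 0, "az": 0}, {"gripper": 0, "x": -0.005, "y": 0.007, "z": -0.003, "ax": 0, "ay": 0, "az": 0}, {"gripper": 0, "x": -0.005, "y": 0.007, "z": -0.003, "ax": 0, "ay": 0, "az": 0}, {"gripper": 0, "x": -0.005, "y": 0.007, "z": -0.003, "ax": 0, "ay": 0, "az": 0}, {"gripper": 0, "x": -0.005, "y": 0.007, "z": -0.003, "ax": 0, "ay": 0, "az": 0}, {"gripper": 0, "x": -0.005, "y": 0.007, "z": -0.003, "ax": 0, "ay": 0, "az": 0}, {"gripper": 0, "x": -0.005, "y": 0.007, "z": -0.003, "ax": 0, "ay": 0, "az": 0}, {"gripper": 0, "x": -0.005, "y": 0.007, "z": -0.003, "ax": 0, "ay": 0, "az": 0}], newtons=60)

```text
time: 4.05
tool_pos: [0.5695, 0.065, 0.1605]
tool_rot: [0.816, 0.578, -0.002, -0.003]
wrist_force: [-9.0, 2.5, 9.1]
width: 0.0178
```

>>> jog_arm(deltas=[{"gripper": 0, "x": 0, "y": -0.001, "z": 0, "ax": 0, "ay": 0, "az": 0}, {"gripper": 0, "x": 0, "y": -0.001, "z": 0, "ax": 0, "ay": 0, "az": 0}, {"gripper": 0, "x": 0, "y": -0.001, "z": 0, "ax": 0, "ay": 0, "az": 0}])

```text
time: 4.35
tool_pos: [0.5694, 0.0651, 0.1605]
tool_rot: [0.816, 0.578, -0.002, -0.003]
wrist_force: [-5.7, 1.1, 8.1]
width: 0.018
```

Run:
```python
from h import *
import cv2
s=ctrl.get_state(); print(s['time'],s['tool_pos'],s['tool_rot'],s['wrist_force'],s['width'])
im=ctrl.snapshot("wrist"); cv2.imwrite("pics/w4.png",im[:,:,::-1])
```

```text
4.35 [0.56941547 0.06505935 0.16048214] [ 0.81634828  0.57755136 -0.00178778 -0.00259345] [-5.67855166  1.09748618  8.11583746] 0.01795653241119281
```

View pics/w4.png

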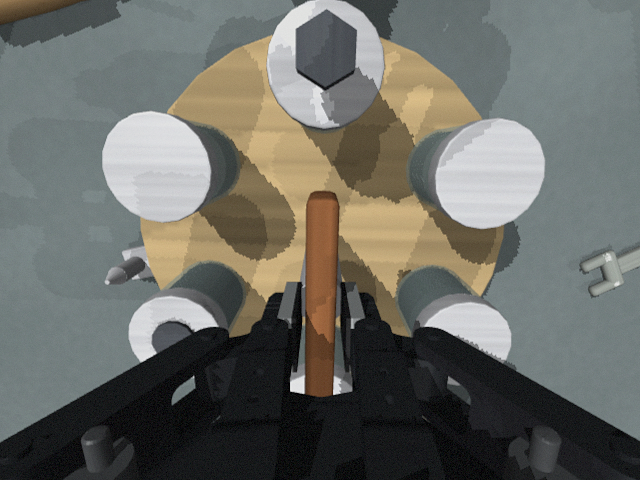

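The pads have stopped at 18 mm with small gaps beside the bar (x 302–308 and 337–342). The fingertips are probably pinching the post just below the bar. I'll open a little, rise and regrip.

>>> jog_arm(deltas=[{"gripper": 0.4, "x": 0, "y": 0, "z": 0, "ax": 0, "ay": 0, "az": 0}, {"gripper": 0.4, "x": 0, "y": 0, "z": 0, "ax": 0, "ay": 0, "az": 0}, {"gripper": 0.4, "x": 0, "y": 0, "z": -0.005, "ax": 0, "ay": 0, "az": 0}, {"gripper": 0.4, "x": 0, "y": 0, "z": -0.01, "ax": 0, "ay": 0, "az": 0}, {"gripper": 0, "x": 0, "y": 0, "z": -0.01, "ax": 0, "ay": 0, "az": 0}, {"gripper": 0, "x": 0, "y": 0, "z": -0.01, "ax": 0, "ay": 0, "az": 0}, {"gripper": 0, "x": 0, "y": 0, "z": -0.01, "ax": 0, "ay": 0, "az": 0}, {"gripper": 0, "x": 0, "y": 0, "z": -0.01, "ax": 0, "ay": 0, "az": 0}, {"gripper": 0, "x": 0, "y": 0, "z": -0.01, "ax": 0, "ay": 0, "az": 0}, {"gripper": 0, "x": 0, "y": 0, "z": -0.01, "ax": 0, "ay": 0, "az": 0}])

```text
time: 5.4
tool_pos: [0.5693, 0.0652, 0.1707]
tool_rot: [0.816, 0.578, -0.002, -0.003]
wrist_force: [-8.5, 2.6, 10.1]
width: 0.0106
```

Run:
```python
from h import *
import cv2
s=ctrl.get_state(); print(s['time'],s['tool_pos'],s['tool_rot'],s['wrist_force'],s['width'],s['qpos'])
im=ctrl.snapshot("wrist"); cv2.imwrite("pics/w5.png",im[:,:,::-1])
```

```text
5.4 [0.56933565 0.06515692 0.1706686 ] [ 0.81637518  0.57751251 -0.0017507  -0.00279208] [-8.53744462  2.63558187 10.13237394] 0.010602211712947293 [-0.4538987   0.63872274  0.46437192  1.8030772  -0.38689304  0.79690655
 -0.13190833]
```

View pics/w5.png

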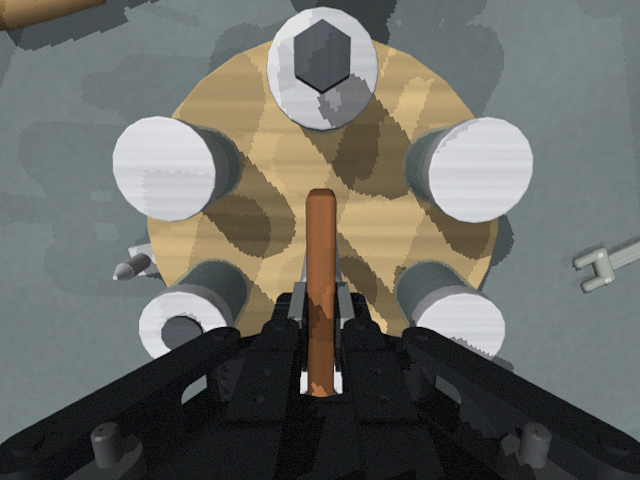

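Now the grip is on the bar (opening about 10.6 mm, bar centred at x 321). I'll turn in gentle steps, counterclockwise from above, which is negative az.

>>> jog_arm(deltas=[{"gripper": 0, "x": 0, "y": -0.001, "z": 0, "ax": 0, "ay": 0, "az": -1}, {"gripper": 0, "x": 0, "y": -0.002, "z": 0, "ax": 0, "ay": 0, "az": -3}, {"gripper": 0, "x": 0, "y": -0.002, "z": 0, "ax": 0, "ay": 0, "az": -6}, {"gripper": 0, "x": 0, "y": -0.002, "z": 0, "ax": 0, "ay": 0, "az": -9}, {"gripper": 0, "x": 0, "y": -0.002, "z": 0, "ax": 0, "ay": 0, "az": -12}, {"gripper": 0, "x": 0, "y": -0.002, "z": 0, "ax": 0, "ay": 0, "az": -15}, {"gripper": 0, "x": 0, "y": -0.002, "z": 0, "ax": 0, "ay": 0, "az": -18}, {"gripper": 0, "x": 0, "y": -0.002, "z": 0, "ax": 0, "ay": 0, "az": -20}])

```text
time: 6.25
tool_pos: [0.5698, 0.0651, 0.1707]
tool_rot: [0.703, 0.711, -0.0, -0.001]
wrist_force: [-2.8, 1.6, 5.6]
width: 0.0104
```

Low forces, and the tool turned about 20°. Continuing.

>>> jog_arm(deltas=[{"gripper": 0, "x": 0, "y": 0, "z": 0, "ax": 0, "ay": 0, "az": -2}, {"gripper": 0, "x": 0, "y": 0, "z": 0, "ax": 0, "ay": 0, "az": -5}, {"gripper": 0, "x": 0, "y": 0, "z": 0, "ax": 0, "ay": 0, "az": -9}, {"gripper": 0, "x": 0, "y": 0, "z": 0, "ax": 0, "ay": 0, "az": -13}, {"gripper": 0, "x": 0, "y": 0, "z": 0, "ax": 0, "ay": 0, "az": -17}, {"gripper": 0, "x": 0, "y": 0, "z": 0, "ax": 0, "ay": 0, "az": -21}, {"gripper": 0, "x": 0, "y": 0, "z": 0, "ax": 0, "ay": 0, "az": -25}, {"gripper": 0, "x": 0, "y": 0, "z": 0, "ax": 0, "ay": 0, "az": -29}, {"gripper": 0, "x": 0, "y": 0, "z": 0, "ax": 0, "ay": 0, "az": -33}, {"gripper": 0, "x": 0, "y": 0, "z": 0, "ax": 0, "ay": 0, "az": -37}, {"gripper": 0, "x": 0, "y": 0, "z": 0, "ax": 0, "ay": 0, "az": -39}, {"gripper": 0, "x": 0, "y": 0, "z": 0, "ax": 0, "ay": 0, "az": -40}])

```text
time: 7.45
tool_pos: [0.5708, 0.0654, 0.1707]
tool_rot: [0.418, 0.908, 0.001, 0.0]
wrist_force: [-0.2, 5.0, 4.8]
width: 0.0106
```

Run:
```python
from h import *
import cv2
s=ctrl.get_state(); print(s['time'],s['tool_pos'],s['tool_rot'],s['wrist_force'],s['torque'],s['width'],s['qpos'])
im=ctrl.snapshot("wrist"); cv2.imwrite("pics/w6.png",im[:,:,::-1])
for t,z in (("pointer",.054),("marked_jar",.143)):
    for r in ctrl.place_of(t,"wrist")[:1]: print(t,r,ray(r['pixel'],"wrist",z))
```

```text
7.45 [0.57084674 0.06540907 0.17066919] [4.18101260e-01 9.08400111e-01 7.45130589e-04 1.38522558e-04] [-0.17908212  5.00763732  4.75926665] [ 0.53533274  0.34208351 -0.09669103] 0.010644667189804065 [-0.26658762  0.59920581  0.16136262  1.79979456 -0.13465017  0.75216694
  0.67362492]
pointer {'pixel': [151.8, 52.5], 'conf': 0.71} [0.39508417 0.08988808 0.054     ]
marked_jar {'pixel': [541.1, 77.5], 'conf': 0.51} [0.5846465  0.20850195 0.143     ]
```

View pics/w6.png

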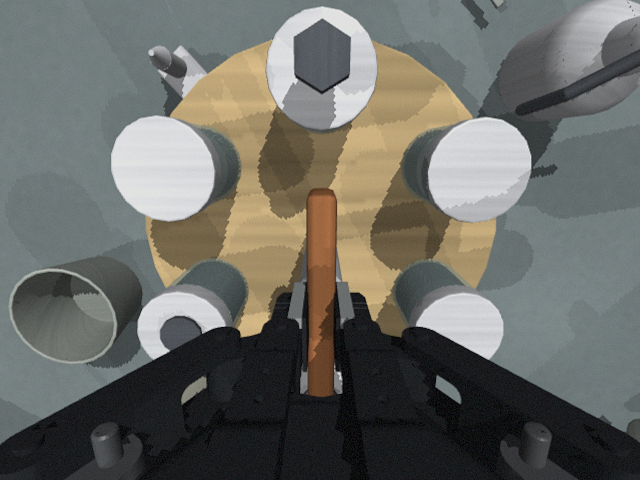

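The marked jar (322,55) is still aligned with the tool, so the plate turns with the gripper. The pointer tip is at (153,52), which gives a base yaw of about -7.9°. About 41° remains.

>>> jog_arm(deltas=[{"gripper": 0, "x": 0, "y": 0, "z": 0, "ax": 0, "ay": 0, "az": -2}, {"gripper": 0, "x": 0, "y": 0, "z": 0, "ax": 0, "ay": 0, "az": -5}, {"gripper": 0, "x": 0, "y": 0, "z": 0, "ax": 0, "ay": 0, "az": -9}, {"gripper": 0, "x": 0, "y": 0, "z": 0, "ax": 0, "ay": 0, "az": -13}, {"gripper": 0, "x": 0, "y": 0, "z": 0, "ax": 0, "ay": 0, "az": -17}, {"gripper": 0, "x": 0, "y": 0, "z": 0, "ax": 0, "ay": 0, "az": -21}, {"gripper": 0, "x": 0, "y": 0, "z": 0, "ax": 0, "ay": 0, "az": -25}, {"gripper": 0, "x": 0, "y": 0, "z": 0, "ax": 0, "ay": 0, "az": -29}, {"gripper": 0, "x": 0, "y": 0, "z": 0, "ax": 0, "ay": 0, "az": -33}, {"gripper": 0, "x": 0, "y": 0, "z": 0, "ax": 0, "ay": 0, "az": -37}, {"gripper": 0, "x": 0, "y": 0, "z": 0, "ax": 0, "ay": 0, "az": -40}, {"gripper": 0, "x": 0, "y": 0, "z": 0, "ax": 0, "ay": 0, "az": -41}])

```text
time: 8.8
tool_pos: [0.5714, 0.0663, 0.1707]
tool_rot: [0.073, 0.997, 0.001, 0.001]
wrist_force: [0.6, 4.7, 4.3]
width: 0.0102
```

>>> jog_arm(deltas=[{"gripper": 0, "x": 0, "y": 0, "z": 0, "ax": 0, "ay": 0, "az": 0}, {"gripper": 0, "x": 0, "y": 0, "z": 0, "ax": 0, "ay": 0, "az": 0}, {"gripper": 0, "x": 0, "y": 0, "z": 0, "ax": 0, "ay": 0, "az": 0}])

```text
time: 9.1
tool_pos: [0.5714, 0.0663, 0.1707]
tool_rot: [0.074, 0.997, 0.001, 0.001]
wrist_force: [-0.1, 4.7, 4.2]
width: 0.0103
```

Run:
```python
from h import *
import cv2
s=ctrl.get_state(); print(s['time'],s['tool_pos'],s['tool_rot'],s['wrist_force'],s['torque'],s['width'])
im=ctrl.snapshot("wrist"); cv2.imwrite("pics/w7.png",im[:,:,::-1])
im=ctrl.snapshot("top"); cv2.imwrite("pics/t7.png",cv2.resize(im[180:355,180:400,::-1],None,fx=3.4,fy=3.4,interpolation=cv2.INTER_CUBIC))
for n in ("wrist","top"):
  for t,z in (("pointer",.054),("marked_jar",.143)):
    for r in ctrl.place_of(t,n)[:1]: print(n,t,r,ray(r['pixel'],n,z))
```

```text
9.1 [0.57141827 0.06631357 0.17067138] [0.07380883 0.99727122 0.00113307 0.00104194] [-0.14926553  4.72938268  4.23998926] [0.83420204 0.04802201 0.02357095] 0.010255550137600778
wrist marked_jar {'pixel': [319.7, 57.7], 'conf': 0.59} [0.46441414 0.0816506  0.143     ]
```

View pics/w7.png

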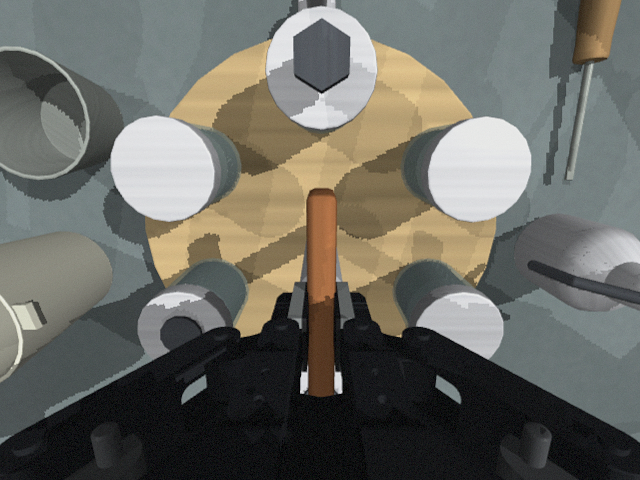

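View pics/t7.png

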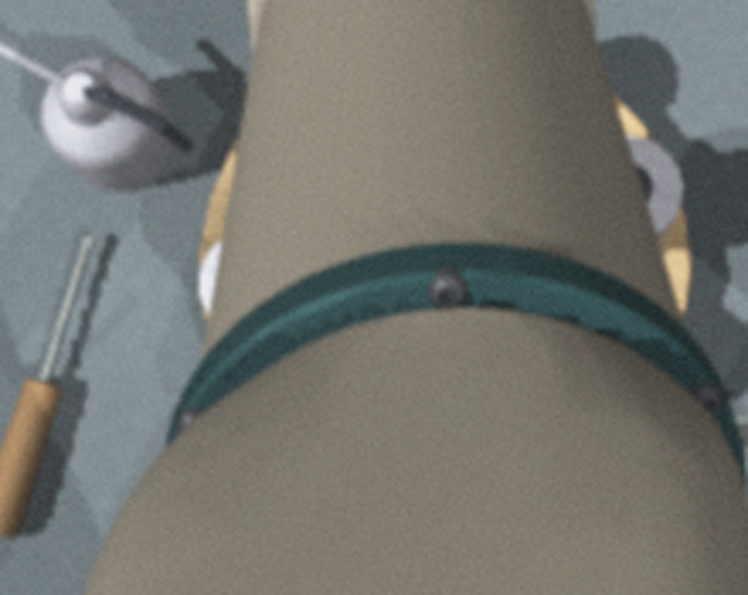

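The aluminium tongue (x about 298–342 at the top edge) shows centred behind the marked lid (centre 321,67). The arm blocks the top view, so I'll cross-check with the side camera.

Run:
```python
from h import *
import cv2
im=ctrl.snapshot("side"); cv2.imwrite("pics/s8.png",cv2.resize(im[130:380,150:450,::-1],None,fx=2.4,fy=2.4,interpolation=cv2.INTER_CUBIC))
for t,z in (("pointer",.054),("marked_jar",.143)):
    for r in ctrl.place_of(t,"side")[:1]: print(t,r,ray(r['pixel'],"side",z))
w=cv2.imread("pics/w7.png")[0:20,270:370]; cv2.imwrite("pics/w7z.png",cv2.resize(w,None,fx=7,fy=7))
```

```text
pointer {'pixel': [212.3, 257.9], 'conf': 0.92} [0.39616707 0.09243484 0.054     ]
marked_jar {'pixel': [247.2, 212.0], 'conf': 0.67} [0.46319734 0.08241069 0.143     ]
```

View pics/s8.png

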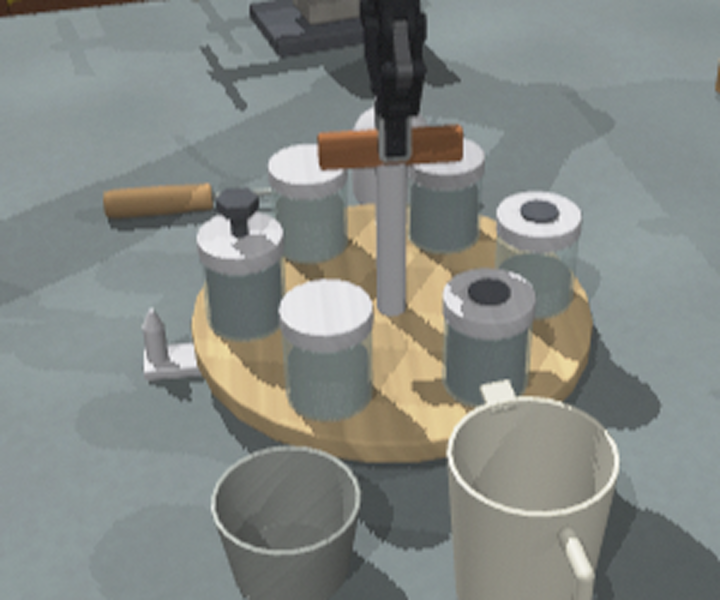

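View pics/w7z.png

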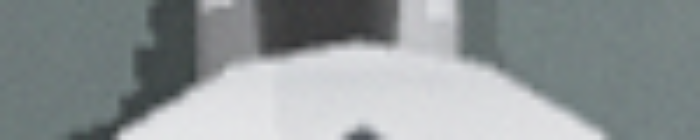

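The side view puts the pointer and the marked jar both on -8.6°, and the wrist view agrees within about 1°. The limit is about 5°. The grip is holding, so I'm handing in.

Run:
```python
from h import *
s=ctrl.get_state(); print(s['time'],s['tool_pos'],s['width'],s['wrist_force'],np.abs(s['dq']).max())
print(ctrl.job_done())
```

```text
9.55 [0.5714123  0.06629929 0.17066389] 0.010900238433237308 [0.39685204 4.51057082 4.93662922] 0.002456380944473384
the job is handed in; nothing more can be done
None
```

I turned the carousel until the jar with the sample bolt was at the front, in line with the pointer post. I handed in at about 9.6 s with the gripper still closed on the wooden T handle.

- **Turning:** the plate went about 101° counterclockwise (seen from above) in slow steps, roughly 0.7 rad/s or less. The wrist force stayed around 10 N.
- **Alignment:** in the side camera the jar and the pointer lie on the same line from the axis, both at -8.6°. In the wrist camera the jar is at about -8.2° and the pointer tongue is about 1° (2–3 mm) off it. That is inside the 10 mm limit.
- **Grip:** the commanded grip was 60 N. The finger opening read about 10.5 mm on a 12 mm bar, and the arm was still. I did not measure the finger contact force directly.
- **Surroundings:** I touched nothing around the carousel. In the last pictures the oiler, tin, screwdriver and jug look to be in their original places, but I did not measure them.
- **What went wrong:** the first move call was refused because of missing fields. The first grip closed at 18 mm, apparently on the post under the bar, so I opened, rose 10 mm and regripped the bar before turning.
- **Check that failed:** the arm blocked the top camera at the end, so it could not confirm the final position.

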